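# Fit the filter cartridge in the bench dust extractor

## Robot

A 6-joint arm with a two-finger parallel gripper is mounted at the origin on the work surface. World frame = base frame: x ahead of the robot, y to its left, z up, the work surface at z = 0. Lengths are in m, angles in rad, forces in N, time in s.
With the tool pointing down it reaches from about 0.35 to 0.8 m from the base axis. Payload 7.3 kg.
Tool frame: the origin (TCP) lies between the finger pads; the fingertips stand 17 mm ahead of it and the grasp point (between the pads) lies 2 mm behind it (env.finger_overhang is the distance from the TCP to the fingertips, in m); z points along the fingers, y is the line along which they close (so a half turn about z gives the same grasp; the last joint's range is limited). The gripper opens to 85 mm and grips with 20 to 120 N. Pads are 22 mm wide; open, the fingers measure 114 mm over their backs; the gripper's body (76 mm by 85 mm) begins 54 mm behind the grasp point. The pads swing forward as they close: fully open they stand 13 mm farther back than shut.
Start: joints at [1.167, 0.342, 1.524, -0, 1.275, -0.146], TCP at [0.134, 0.508, 0.248] pointing down, gripper open.
Joint ranges: [-2.53, 2.53], [-0.77, 2.02], [0.04, 2.7], [-1, 4.14], [0.28, 2.66], [-3.11, 3.11]. Speed limits (rad/s): [2.57, 2.57, 3.14, 3.14, 3.14, 3.14].

## Interface

Orientations are given as a unit quaternion [x, y, z, w].
In Python, from rig import env gives the robot as it stands.
- The arm moves only by the tool carry_out, never from a script. Its argument "motion" is a list of rows, each an object with "hand": the finger opening in m, from 0 to 0.0854; "delta_pos": the shift along the tool's x, y, z in m, a list of three; "spin": the turn about the tool's z in rad. In form: [{"hand": hand, "delta_pos": [dx, dy, dz], "spin": spin}, ...]. A call has 1 to 12 rows; each row is the pose to reach, as a shift and turn from the pose commanded when the call began, along the tool's axes at that moment; what a row does not reach only later rows make up. A row lasts 1/10 s, in which the tool goes at most 50 mm and 8.59 degrees, less where a joint would pass 70% of its speed; a pose out of reach is approached as far as the arm can. A call with a gripper value outside its range is refused whole. The fingers move at their own pace and stop on an object; the grip force is fixed at half the most. Time passes only in rows, so rows that repeat a pose let the fingers close. It gives the time, the measured TCP pose, the force, the opening and the grip force at its end, in the units of the state.
- env.get_obs(): the state, without advancing time (a new reading comes with each control period).
- env.grab_frame(name): name is "side" or "top" or "wrist"; returns a dict with "frame" (384x512x3 uint8, red, green, blue), "intrinsics" (3x3 intrinsics, pixels), "k1" (the pictures are not rectified: a ray, as slopes to the right and down, at radius r is drawn at 1 + k1 r^2 times it, then the intrinsics apply), "extrinsics" (4x4, takes a point from camera to world coordinates). Camera axes: x right, y down, z forward; pixel columns grow to the right and rows downward; lengths in m; the calibration is good to about 2 mm. A picture is of the moment at which its call begins. There is no depth.
- env.close_job(): hands the job in; it is judged then, once.
The state is a dict: "time_s": time; "q": joint angles; "joint_velocities": joint speeds; "joint_torque": joint torques, N m; "tcp_pos": TCP position; "ee_rot": TCP orientation; "contact_force": force on the tool from outside, world axes, zero at the start; "moment": the same for the moment, N m; "finger_gap": opening from 0.0 (shut) to 1.0 (fully open); "grasp_force": force on a finger pad.
Only numpy, scipy, OpenCV 4.12 (cv2) and the standard library are available. Lean on these libraries where they do the work, as an engineer would, in place of code of your own. Each camera call takes 0.05 s, during which the arm holds its last target. There are 200 camera calls.

## Task

Take the blue-framed filter cartridge out of the wooden stand and slide it down between the extractor's vertical guides until it is fully home, lowering it under control rather than letting it drop. Then slide the red-knobbed keeper bolt all the way in over the filter's shoulder to lock it, leaving the other two cartridges where they stand.

Things in the scene. Friction and masses are not known exactly. Their poses are not given: they have to be found in the camera images.
- filter_blue_center (a point): centre of the loose blue-framed filter cartridge (white pleats, 0.10-0.21 kg): upright rigid panel 12 mm thick (its x), 150 wide (y), 110 tall, plus a blue grip tab 44 wide (y), 12 thick, 32 tall on the middle of its top edge. The point lies half-way up the 142 mm total, 71 above the lower edge; the tab's middle is 55 above it. z up. Stands in one of the stand's three slots
- filter_orange_center (a point): the same point on the orange-framed cartridge, same size, in another slot of the stand; to be left alone
- filter_grey_center (a point): the same point on the grey-framed cartridge, same size, in another slot of the stand; to be left alone
- stand: fixed wooden stand 215 x 190 mm (x, y), three upright slots 65 mm apart along its x (at -65, 0, 65); origin at the middle of its underside, on the table. The slots' floor is 15 mm up; end guides, holding only the side edges of a cartridge, reach 85 mm up. A cartridge lifts straight out, with about 2 mm of play
- seat (a point): middle of the floor of the filter slot in the fixed dust extractor (dark base, cream fan housing on the -x side, up to 88 mm above this point), 30 mm above the table, z up. A fully home filter's lower edge rests here, thickness along this frame's x, width along y, either way round; its tab then spans 110 to 142 mm above this point. The keeper bolt is at the +y end
- guide_top (a point): middle of the slot's open top, 104 mm above the seat, axes as the seat's. At each end of the slot (y = -75 and 75 mm) stands an aluminium channel, 15 mm wide inside (x); the channels' end walls are 154 mm apart (y). The topmost 14 mm of the channels flare outwards by 7 mm on every side as a lead-in
- keeper (a joint): travel of the steel keeper bolt (m): 0 drawn back, 0.060 fully in at its stop; slides along the seat's -y with about 1.5 N of friction, stays where left. Starts at 0 to 0.012, clear of the slot. Fully in, its tongue (8 mm thick, 22 wide) covers the last 37 mm of the filter's +y shoulder with 4 mm of air below; a filter standing proud blocks it
- keeper_knob (a point): middle of the upright red knob on the keeper bolt, 14 mm in diameter, 30 mm tall (15 above and below this point); it moves with the bolt from y = 128 mm (joint 0) to y = 68 mm (joint 0.060) in the seat's frame, at x = 0, 137 mm above the seat

How it is judged:
By the outcome, as a careful person would: the job done as asked, in the order asked, and still so for the second after the job is handed in, with the robot touching nothing.
It also fails if it takes over 58 s, if anything falls off the work surface, if the arm or the gripper's body presses on something with over 40 N, if the wrist force passes 120 N, or if a joint passes its speed limit or range.

## Working session

There is one attempt and no reset: what is moved stays moved. The work goes in short steps, Python scripts to look and compute and a tool call to move; the robot and the scene stay as the last step left them, time stands still between calls to the robot, and variables do not carry over. Pictures are saved under pics/ and viewed, at most 10 in all, crops included, and the job is handed in when it is done.

Besides the shell and the picture viewer there is one more tool, called after "Request:" as name([rows], argument=value, ...), one row to a line, values as JSON. carry_out: Moves the arm, as the interface text tells. Its arguments: {"type":"object","properties":{"motion":{"type":"array","items":{"type":"object","properties":{"hand":{"type":"number"},"delta_pos":{"type":"array","items":{"type":"number"}},"spin":{"type":"number"}}}}},"required":["motion"]}

```bash
mkdir -p pics; ls
cat > h.py <<'E'
import numpy as np, cv2
from rig import env
def save(n,f): cv2.imwrite(f'pics/{n}.png',f['frame'][:,:,::-1]); np.savez(f'pics/{n}.npz',**f)
E
python3 - <<'E'
from h import *
o=env.get_obs(); print(o)
a=[]
for n in('top','side'):
    f=env.grab_frame(n); save(n+'0',f); print(n,f['intrinsics'],f['k1'],f['extrinsics'])
E
```

```text
pics
{'time_s': 0.0, 'q': array([ 1.16697451e+00,  3.42680318e-01,  1.52499404e+00,  3.59176392e-05,
        1.27537478e+00, -1.46009701e-01]), 'joint_velocities': array([-6.30935292e-04,  1.22010259e-03,  3.62622311e-04,  3.04433088e-05,
       -1.32306424e-03,  5.99304030e-04]), 'joint_torque': array([-2.94811957e-05, -4.33670568e+01, -2.46012139e+01, -1.95312423e-04,
        7.79400783e-03,  4.77085848e-06]), 'tcp_pos': array([0.13368866, 0.50732415, 0.24765596]), 'ee_rot': array([ 1.28554519e-01,  9.91702176e-01, -6.96235248e-04, -2.14225713e-04]), 'contact_force': array([ 0.25037435, -0.39613465, -0.29250837]), 'moment': array([0.04391791, 0.02996277, 0.02135138]), 'grasp_force': 0.0, 'finger_gap': 0.9984441523033345}
top [[410.40441184   0.         257.23820228]
 [  0.         410.40441184 187.30265761]
 [  0.           0.           1.        ]] 0.012038875536951075 [[-0.01565641 -0.99821034  0.05771484  0.46811923]
 [-0.99931857  0.01369193 -0.0342773   0.05255007]
 [ 0.03342572 -0.05821217 -0.99774449  0.91264072]
 [ 0.          0.          0.          1.        ]]
side [[388.55565226   0.         257.11052335]
 [  0.         388.55565226 190.78944392]
 [  0.           0.           1.        ]] -0.12729188174453196 [[ 0.9931495  -0.09456999  0.06863377  0.47721285]
 [-0.11652095 -0.75741823  0.64244883 -0.42383764]
 [-0.0087719  -0.64604501 -0.76324891  0.65007528]
 [ 0.          0.          0.          1.        ]]
```

View pics/top0.png

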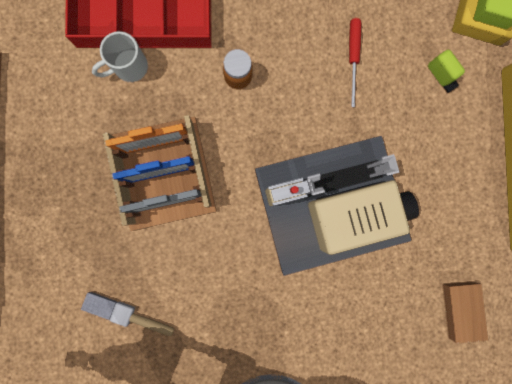

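View pics/side0.png

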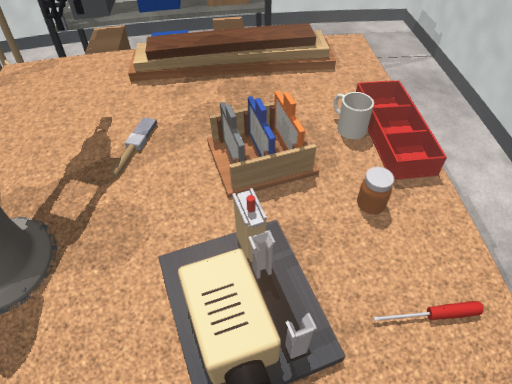

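The top view shows the blue filter at about (152,168), between orange (147,137) and grey (160,202). The knob is near (294,190), with the guides near (313,185) and (390,168). The side view shows the same layout, with the knob at (251,203) and the guides at (262,255) and (300,335). I'll enlarge the crops next.

```bash
cat >> h.py <<'E'
def ray(f,uv):
    K=f['intrinsics'];T=f['extrinsics'];k=float(f['k1'])
    d=(np.array(uv,float)-K[:2,2])/np.array([K[0,0],K[1,1]])
    s=d.copy()
    for _ in range(20): s=d/(1+k*(s@s))
    return T[:3,3],T[:3,:3]@np.append(s,1)
def onz(f,uv,z):
    o,d=ray(f,uv); return o+d*(z-o[2])/d[2]
def proj(f,p):
    K=f['intrinsics'];T=f['extrinsics']; c=T[:3,:3].T@(np.array(p)-T[:3,3]); s=c[:2]/c[2]
    s=s*(1+float(f['k1'])*(s@s)); return s*[K[0,0],K[1,1]]+K[:2,2]
def two(f,a,g,b):
    o1,d1=ray(f,a);o2,d2=ray(g,b)
    t=np.linalg.lstsq(np.c_[d1,-d2],o2-o1,rcond=None)[0]
    p,q=o1+d1*t[0],o2+d2*t[1]; return (p+q)/2,np.linalg.norm(p-q)
def mask(f,kind,roi):
    h=cv2.cvtColor(f['frame'],cv2.COLOR_RGB2HSV); x0,y0,x1,y1=roi
    r={'blue':[(105,140,60),(125,255,255)],'red':[(0,170,80),(6,255,255)],'orange':[(7,200,150),(17,255,255)]}[kind]
    m=cv2.inRange(h,*map(np.array,r)); z=np.zeros_like(m); z[y0:y1,x0:x1]=m[y0:y1,x0:x1]; return z
E
python3 - <<'E'
from h import *
t=dict(np.load('pics/top0.npz'));s=dict(np.load('pics/side0.npz'))
A=cv2.resize(t['frame'][110:230,95:215],None,fx=3.3,fy=3.3,interpolation=2)
B=cv2.resize(t['frame'][140:220,260:400],None,fx=5,fy=5,interpolation=2)
cv2.imwrite('pics/c1.png',B[:,:,::-1])
C=cv2.resize(s['frame'][185:365,220:350],None,fx=3.3,fy=3.3,interpolation=2)
h=max(len(A),len(C)); P=lambda a:np.pad(a,((0,600-len(a)),(0,400-a.shape[1]),(0,0))) if a.shape[1]<=400 else a
D=np.hstack([P(A)[:,:400],np.pad(C,((0,600-len(C)),(0,0),(0,0)))[:,:400]])[:,:800]
cv2.imwrite('pics/c2.png',D[:,:,::-1]);print(D.shape)
for f,r in((t,(100,110,215,230)),(s,(230,80,300,170))):
    m=mask(f,'blue',r);print('blue',cv2.moments(m,True)['m00'],cv2.minAreaRect(cv2.findNonZero(m)))
for f,r in((t,(280,175,310,205)),(s,(235,190,265,225))):
    m=mask(f,'red',r);M=cv2.moments(m,True);print('red',M['m00'],M['m10']/M['m00'],M['m01']/M['m00'],cv2.boundingRect(m))
E
```

```text
(600, 800, 3)
blue 567.0 ((152.7115478515625, 169.0576934814453), (14.512594223022461, 80.21150207519531), 78.69007110595703)
blue 203.0 ((263.26605224609375, 116.2798080444336), (48.42591094970703, 10.904295921325684), 61.69924545288086)
red 33.0 293.969696969697 189.42424242424244 (291, 187, 7, 6)
red 33.0 250.12121212121212 198.3939393939394 (247, 196, 7, 6)
```

View pics/c1.png

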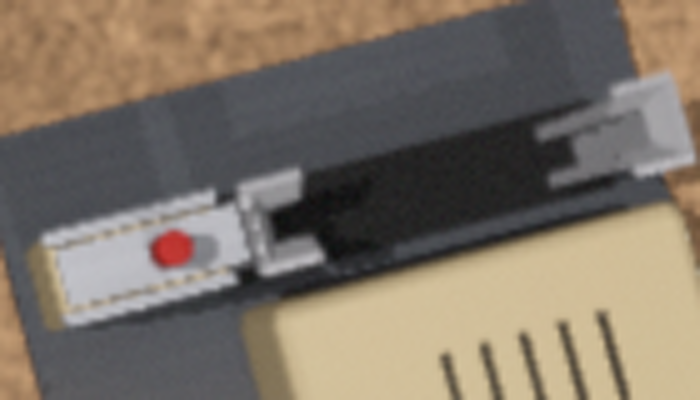

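View pics/c2.png

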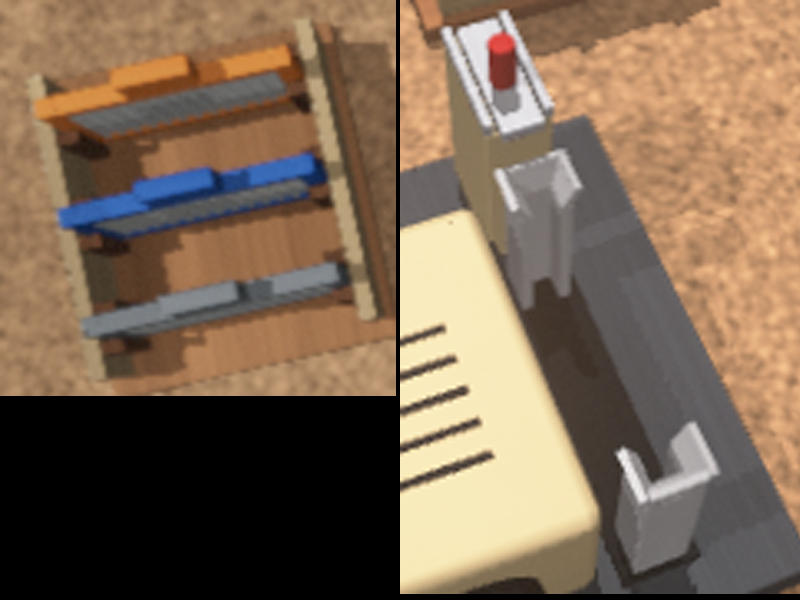

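The crops put the guide lead-in corners in the top view at (238,184), (258,275), (672,73) and (693,165). The blue tab top spans (135..213, 170..203), and all three cartridges are parallel.

Run:
```python
from h import *
np.set_printoptions(precision=4,suppress=True)
t=dict(np.load('pics/top0.npz'));s=dict(np.load('pics/side0.npz'))
c1=lambda x,y:((x+.5)/5-.5+260,(y+.5)/5-.5+140)
cA=lambda x,y:((x+.5)/3.3-.5+95,(y+.5)/3.3-.5+110)
cC=lambda x,y:((x-399.5)/3.3-.5+220,(y+.5)/3.3-.5+185)
ang=lambda a,b:np.degrees(np.arctan2(*(a-b)[:2]*[-1,1])) # yaw with y axis along a-b
G=[onz(t,c1(*p),.134) for p in((238,184),(258,275),(672,73),(693,165))]
H=[onz(s,cC(*p),.134) for p in((567,152),(497,170),(718,470),(649,500))]
for g in(G,H): print('guide',np.mean(g,0),ang(g[0],g[2]),ang(g[1],g[3]),[np.linalg.norm(a-b) for a,b in((g[0],g[2]),(g[1],g[3]),(g[0],g[1]),(g[2],g[3]))])
E=[onz(t,cA(*p),.157) for p in((135,187),(213,170),(215,186),(137,204))]
print('tab',np.mean(E,0),ang(E[0],E[1]),np.linalg.norm(E[0]-E[1]),np.linalg.norm(E[1]-E[2]))
for n,a,b,z in(('orange',(112,77),(190,60),.157),('orange2',(38,100),(292,50),.125),('blue',(135,187),(213,170),.157),('blue2',(62,210),(318,156),.125),('grey',(160,300),(238,284),.157)):
    a,b=(onz(t,cA(*p),z) for p in(a,b)); print(n,(a+b)/2,ang(a,b),np.linalg.norm(a-b))
print('knob top',onz(t,(293.97,189.42),.182),'red side is top part',onz(s,(250.5,197),.182))
f=env.grab_frame('wrist');print(f['extrinsics'],f['intrinsics'][0,0])
```

```text
guide [ 0.5355 -0.1581  0.134 ] 13.55888692015204 13.297424145144173 [np.float64(0.17395105978090744), np.float64(0.17381144620542063), np.float64(0.03559112322223821), np.float64(0.036389733118813654)]
guide [ 0.5385 -0.1617  0.134 ] 13.627074089492243 14.845694884119876 [np.float64(0.17007808163077803), np.float64(0.17362033424816095), np.float64(0.035383300531978426), np.float64(0.03165461592646579)]
tab [0.5533 0.2268 0.157 ] 11.851404633735001 0.04383645611862635 0.009022505604046136
orange [0.6197 0.24   0.157 ] 12.09803175928692 0.04400712145238221
orange2 [0.6223 0.2396 0.125 ] 10.891494504862974 0.1488337788181115
blue [0.5579 0.2274 0.157 ] 11.851404633735001 0.04383645611862635
blue2 [0.559  0.2253 0.125 ] 11.441883936459273 0.14987655581618378
grey [0.4946 0.2137 0.157 ] 10.88491160687141 0.04355061094759242
knob top [ 0.5057 -0.0382  0.182 ] red side is top part [ 0.5076 -0.0412  0.182 ]
[[ 0.2551  0.9329  0.2544  0.0696]
 [ 0.9669 -0.2456 -0.0688  0.5235]
 [-0.0017  0.2635 -0.9647  0.3733]
 [ 0.      0.      0.      1.    ]] 328.4614148313572
```

```bash
cat >> h.py <<'E'
from scipy.spatial.transform import Rotation as Ro
def go(p,yaw=None):
    "print delta to world p and spin so that tool y points at yaw (deg)"
    o=env.get_obs(); R=Ro.from_quat(o['ee_rot']).as_matrix()
    d=R.T@(np.array(p)-o['tcp_pos']); y=np.degrees(np.arctan2(R[1,1],R[0,1]))
    sp=None if yaw is None else np.radians((y-yaw+90)%180-90)
    print('t',o['time_s'],'tcp',o['tcp_pos'].round(4),'yawY',y.round(2),'F',o['contact_force'].round(1),'gap',round(o['finger_gap']*.0854,4),'gf',o['grasp_force'],'\n delta',d.round(4),'spin',sp)
E
python3 -c "
from h import *
go([.553,.227,.27],11.7)"
```

```text
t 0.15 tcp [0.1337 0.5074 0.2478] yawY 75.23 F [ 0.2 -0.4 -0.6] gap 0.0854 gf 0.0 
 delta [-0.4769 -0.1643 -0.0221] spin 1.108832939766899
```

Request:
carry_out([
  {"hand": 0.036,"delta_pos": [-0.477,-0.164,-0.022],"spin": 1.109},
  {"hand": 0.036,"delta_pos": [-0.477,-0.164,-0.022],"spin": 1.109},
  {"hand": 0.036,"delta_pos": [-0.477,-0.164,-0.022],"spin": 1.109},
  {"hand": 0.036,"delta_pos": [-0.477,-0.164,-0.022],"spin": 1.109},
  {"hand": 0.036,"delta_pos": [-0.477,-0.164,-0.022],"spin": 1.109},
  {"hand": 0.036,"delta_pos": [-0.477,-0.164,-0.022],"spin": 1.109},
  {"hand": 0.036,"delta_pos": [-0.477,-0.164,-0.022],"spin": 1.109},
  {"hand": 0.036,"delta_pos": [-0.477,-0.164,-0.022],"spin": 1.109},
  {"hand": 0.036,"delta_pos": [-0.477,-0.164,-0.022],"spin": 1.109},
  {"hand": 0.036,"delta_pos": [-0.477,-0.164,-0.022],"spin": 1.109},
  {"hand": 0.036,"delta_pos": [-0.477,-0.164,-0.022],"spin": 1.109},
  {"hand": 0.036,"delta_pos": [-0.477,-0.164,-0.022],"spin": 1.109},
])

```text
time_s: 1.35
tcp_pos: [0.5538, 0.2264, 0.2693]
ee_rot: [0.632, 0.775, -0.001, -0.001]
contact_force: [0.2, -0.2, -0.2]
finger_gap: 0.422
grasp_force: 0.0
```

Request:
carry_out([
  {"hand": 0.036,"delta_pos": [0,0,0],"spin": 0},
  {"hand": 0.036,"delta_pos": [0,0,0],"spin": 0},
])

```text
time_s: 1.55
tcp_pos: [0.552, 0.2287, 0.2704]
ee_rot: [0.631, 0.776, -0.0, -0.0]
contact_force: [0.3, 0.6, -0.6]
finger_gap: 0.422
grasp_force: 0.0
```

Run:
```python
from h import *
go([.553,.227,.27],11.7)
f=env.grab_frame('wrist');save('w1',f)
cv2.imwrite('pics/w1b.png',cv2.resize(f['frame'],(800,600))[:,:,::-1])
m=mask(f,'blue',(0,0,512,384));print(cv2.minAreaRect(cv2.findNonZero(m)))
```

```text
t 1.55 tcp [0.552  0.2287 0.2704] yawY 11.79 F [ 0.3  0.6 -0.6] gap 0.036 gf 0.0 
 delta [-0.0018  0.0006  0.0004] spin 0.0016313554293043168
((257.5, 180.5), (169.0, 15.0), 90.0)
```

View pics/w1b.png

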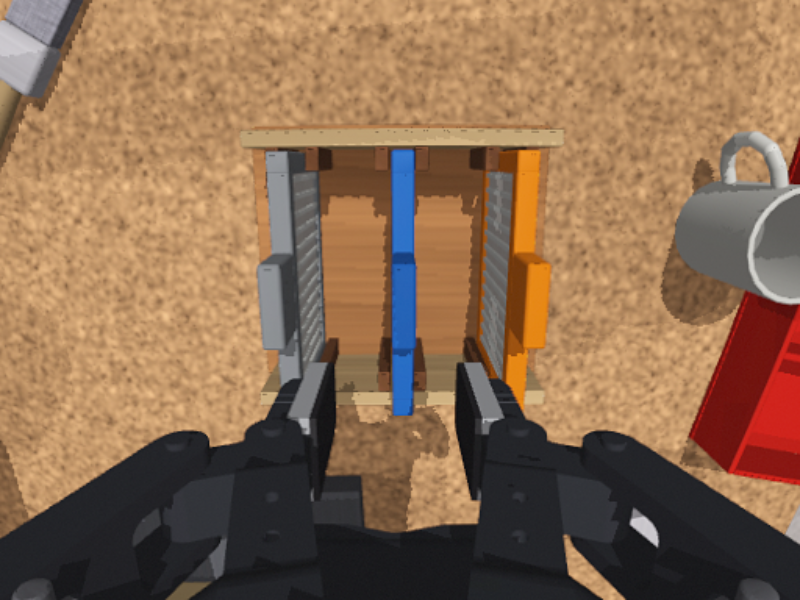

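The wrist view shows the blue cartridge upright and well aligned, with its tab at columns 391–414 and rows 263–350 (800x600). The partly closed fingers clear both neighbours.

Run:
```python
from h import *
f=dict(np.load('pics/w1.npz')); s=512/800
print(f['extrinsics'][:3,3])
a=onz(f,(402.5*s,263.5*s),.157);b=onz(f,(402.5*s,349.5*s),.157);print(a,b,np.linalg.norm(a-b))
for u in(391.5,414.5):print(onz(f,(u*s,305*s),.157))
c=onz(f,(402.5*s,150*s),.125);d=onz(f,(402.5*s,414*s),.125);print('shoulder ends',c,d,(c+d)/2,np.linalg.norm(c-d))
go([*((a+b)/2)[:2],.139])
```

```text
[0.53872664 0.29290788 0.39609524]
[0.55172198 0.24776121 0.157     ] [0.56074577 0.20536169 0.157     ] 0.04334914784534389
[0.55075951 0.22670189 0.157     ]
[0.56165601 0.22897747 0.157     ]
shoulder ends [0.54122305 0.29933425 0.125     ] [0.57207502 0.15431461 0.125     ] [0.55664904 0.22682443 0.125     ] 0.1482651059278971
t 1.6 tcp [0.5521 0.2287 0.2706] yawY 11.8 F [0.2 0.5 0.5] gap 0.0364 gf 0.0 
 delta [-0.0029  0.0036  0.1316] spin None
```

Request:
carry_out([
  {"hand": 0.036,"delta_pos": [-0.0025,0.0037,0.03],"spin": 0},
  {"hand": 0.036,"delta_pos": [-0.0025,0.0037,0.06],"spin": 0},
  {"hand": 0.036,"delta_pos": [-0.0025,0.0037,0.09],"spin": 0},
  {"hand": 0.036,"delta_pos": [-0.0025,0.0037,0.11],"spin": 0},
  {"hand": 0.036,"delta_pos": [-0.0025,0.0037,0.125],"spin": 0},
  {"hand": 0.036,"delta_pos": [-0.0025,0.0037,0.132],"spin": 0},
  {"hand": 0.036,"delta_pos": [-0.0025,0.0037,0.132],"spin": 0},
  {"hand": 0.036,"delta_pos": [-0.0025,0.0037,0.132],"spin": 0},
])

```text
time_s: 2.4
tcp_pos: [0.5576, 0.2263, 0.1393]
ee_rot: [0.631, 0.776, 0.001, 0.0]
contact_force: [0.7, 0.2, -0.2]
finger_gap: 0.42
grasp_force: 0.0
```

Request:
carry_out([
  {"hand": 0.005,"delta_pos": [0,0,0],"spin": 0},
  {"hand": 0.005,"delta_pos": [0,0,0],"spin": 0},
  {"hand": 0.005,"delta_pos": [0,0,0],"spin": 0},
  {"hand": 0.005,"delta_pos": [0,0,0],"spin": 0},
  {"hand": 0.005,"delta_pos": [0,0,0],"spin": 0},
  {"hand": 0.005,"delta_pos": [0,0,0],"spin": 0},
])

```text
time_s: 3.0
tcp_pos: [0.5578, 0.226, 0.1395]
ee_rot: [0.631, 0.775, 0.001, 0.0]
contact_force: [-1.1, 1.0, 5.7]
finger_gap: 0.131
grasp_force: 59.4
```

Request:
carry_out([
  {"hand": 0.005,"delta_pos": [0,0,-0.015],"spin": 0},
  {"hand": 0.005,"delta_pos": [0,0,-0.035],"spin": 0},
  {"hand": 0.005,"delta_pos": [0,0,-0.06],"spin": 0},
  {"hand": 0.005,"delta_pos": [0,0,-0.085],"spin": 0},
  {"hand": 0.005,"delta_pos": [0,0,-0.11],"spin": 0},
  {"hand": 0.005,"delta_pos": [0,0,-0.135],"spin": 0},
  {"hand": 0.005,"delta_pos": [0,0,-0.16],"spin": 0},
  {"hand": 0.005,"delta_pos": [0,0,-0.18],"spin": 0},
  {"hand": 0.005,"delta_pos": [0,0,-0.195],"spin": 0},
  {"hand": 0.005,"delta_pos": [0,0,-0.2],"spin": 0},
  {"hand": 0.005,"delta_pos": [0,0,-0.2],"spin": 0},
])

```text
time_s: 4.1
tcp_pos: [0.5575, 0.2258, 0.3385]
ee_rot: [0.631, 0.775, 0.0, 0.0]
contact_force: [-0.8, 0.5, -1.4]
finger_gap: 0.13
grasp_force: 58.5
```

Run:
```python
from h import *
go([.5357,-.1585,.33],13.6)
```

```text
t 4.1 tcp [0.5575 0.2258 0.3385] yawY 11.68 F [-0.8  0.5 -1.4] gap 0.0111 gf 58.521727323532104 
 delta [-0.3719 -0.0991  0.0084] spin -0.033446781961742264
```

Request:
carry_out([
  {"hand": 0.005,"delta_pos": [-0.02,-0.005,0],"spin": 0},
  {"hand": 0.005,"delta_pos": [-0.055,-0.015,0],"spin": 0},
  {"hand": 0.005,"delta_pos": [-0.095,-0.025,0],"spin": -0.01},
  {"hand": 0.005,"delta_pos": [-0.135,-0.036,0],"spin": -0.02},
  {"hand": 0.005,"delta_pos": [-0.175,-0.047,0],"spin": -0.033},
  {"hand": 0.005,"delta_pos": [-0.215,-0.057,0],"spin": -0.033},
  {"hand": 0.005,"delta_pos": [-0.255,-0.068,0],"spin": -0.033},
  {"hand": 0.005,"delta_pos": [-0.295,-0.079,0],"spin": -0.033},
  {"hand": 0.005,"delta_pos": [-0.33,-0.088,0],"spin": -0.033},
  {"hand": 0.005,"delta_pos": [-0.358,-0.095,0],"spin": -0.033},
  {"hand": 0.005,"delta_pos": [-0.373,-0.099,0],"spin": -0.033},
  {"hand": 0.005,"delta_pos": [-0.373,-0.099,0],"spin": -0.033},
])

```text
time_s: 5.3
tcp_pos: [0.5356, -0.1611, 0.337]
ee_rot: [0.62, 0.785, -0.0, -0.001]
contact_force: [0.4, 0.2, -1.1]
finger_gap: 0.132
grasp_force: 58.5
```

Request:
carry_out([
  {"hand": 0.005,"delta_pos": [0,0,0.02],"spin": 0},
  {"hand": 0.005,"delta_pos": [0,0,0.04],"spin": 0},
  {"hand": 0.005,"delta_pos": [0,0,0.05],"spin": 0},
  {"hand": 0.005,"delta_pos": [0,0,0.05],"spin": 0},
  {"hand": 0.005,"delta_pos": [0,0,0.05],"spin": 0},
])

```text
time_s: 5.8
tcp_pos: [0.5364, -0.1589, 0.2889]
ee_rot: [0.618, 0.786, 0.0, 0.0]
contact_force: [-0.2, 0.6, -0.6]
finger_gap: 0.132
grasp_force: 58.4
```

Run:
```python
from h import *
go([.5357,-.1585,.27],13.6)
w=env.grab_frame('wrist');save('w2',w);s=env.grab_frame('side');save('s2',s)
A=cv2.resize(w['frame'],(533,400));B=cv2.resize(s['frame'][80:380,170:370],(267,400))
cv2.imwrite('pics/m2.png',np.hstack([A,B])[:,:,::-1])
```

```text
t 5.8 tcp [ 0.5364 -0.1589  0.2889] yawY 13.63 F [-0.2  0.6 -0.6] gap 0.0113 gf 58.43760430812836 
 delta [ 0.0006 -0.0005  0.0189] spin 0.0005185777768913168
```

View pics/m2.png

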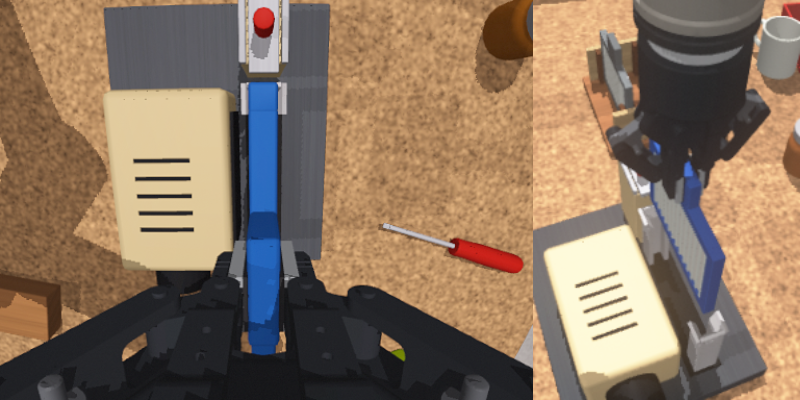

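The wrist view shows the filter (columns 249–279) centred between the lead-in flares (about 241–287 at the far guide and 231–298 at the near guide). The knob is at (263,22). I'll check the fit along y numerically.

Run:
```python
from h import *
f=dict(np.load('pics/w2.npz')); k=512/533
g=np.array([.5357,-.1585]);th=np.radians(13.6);X=np.array([np.cos(th),np.sin(th)]);Y=np.array([-X[1],X[0]])
def loc(n,u,v,z): p=onz(f,(u*k,v*k),z)[:2]-g; print(n,(p@X).round(4),(p@Y).round(4))
zt=.2889-.124
for n,u,v in(('fil L',249,95),('fil R',279,95),('fil end',264,82)): loc(n,u,v,zt+.110)
for n,u,v in(('gd L',241,84),('gd R',287,84),('gdL2',232,242),('gdR2',297,242)): loc(n,u,v,.134)
m=mask(f,'red',(230,0,275,45));M=cv2.moments(m,True);loc('knob~',M['m10']/M['m00']/k,M['m01']/M['m00']/k,.178)
```

```text
fil L -0.005 0.0699
fil R 0.0068 0.0699
fil end 0.0009 0.0748
gd L -0.0167 0.0831
gd R 0.0194 0.0831
gdL2 -0.0267 -0.0495
gdR2 0.0306 -0.0495
knob~ 0.0006 0.1188
```

Request:
carry_out([
  {"hand": 0.005,"delta_pos": [0,0,0.015],"spin": 0},
  {"hand": 0.005,"delta_pos": [0,0,0.025],"spin": 0},
  {"hand": 0.005,"delta_pos": [0,0,0.031],"spin": 0},
  {"hand": 0.005,"delta_pos": [0,0,0.036],"spin": 0},
  {"hand": 0.005,"delta_pos": [0,0,0.041],"spin": 0},
  {"hand": 0.005,"delta_pos": [0,0,0.046],"spin": 0},
  {"hand": 0.005,"delta_pos": [0,0,0.051],"spin": 0},
  {"hand": 0.005,"delta_pos": [0,0,0.051],"spin": 0},
  {"hand": 0.005,"delta_pos": [0,0,0.051],"spin": 0},
])

```text
time_s: 6.8
tcp_pos: [0.5362, -0.1597, 0.2372]
ee_rot: [0.619, 0.786, 0.0, 0.0]
contact_force: [-0.0, -1.0, -3.4]
finger_gap: 0.135
grasp_force: 58.4
```

Request:
carry_out([
  {"hand": 0.005,"delta_pos": [0,0,0.007],"spin": 0},
  {"hand": 0.005,"delta_pos": [0,0,0.014],"spin": 0},
  {"hand": 0.005,"delta_pos": [0,0,0.021],"spin": 0},
  {"hand": 0.005,"delta_pos": [0,0,0.028],"spin": 0},
  {"hand": 0.005,"delta_pos": [0,0,0.035],"spin": 0},
  {"hand": 0.005,"delta_pos": [0,0,0.042],"spin": 0},
  {"hand": 0.005,"delta_pos": [0,0,0.049],"spin": 0},
  {"hand": 0.005,"delta_pos": [0,0,0.056],"spin": 0},
  {"hand": 0.005,"delta_pos": [0,0,0.063],"spin": 0},
  {"hand": 0.005,"delta_pos": [0,0,0.068],"spin": 0},
  {"hand": 0.005,"delta_pos": [0,0,0.068],"spin": 0},
])

```text
time_s: 7.9
tcp_pos: [0.536, -0.1597, 0.1683]
ee_rot: [0.619, 0.786, -0.0, -0.0]
contact_force: [3.9, -3.5, -5.1]
finger_gap: 0.134
grasp_force: 58.3
```

Request:
carry_out([
  {"hand": 0.005,"delta_pos": [0,0,0.004],"spin": 0},
  {"hand": 0.005,"delta_pos": [0,0,0.008],"spin": 0},
  {"hand": 0.005,"delta_pos": [0,0,0.011],"spin": 0},
  {"hand": 0.005,"delta_pos": [0,0,0.0125],"spin": 0},
  {"hand": 0.005,"delta_pos": [0,0,0.014],"spin": 0},
  {"hand": 0.005,"delta_pos": [0,0,0.014],"spin": 0},
  {"hand": 0.005,"delta_pos": [0,0,0.014],"spin": 0},
])

```text
time_s: 8.6
tcp_pos: [0.5362, -0.1598, 0.1552]
ee_rot: [0.619, 0.786, -0.0, 0.0]
contact_force: [2.9, -4.5, 0.8]
finger_gap: 0.134
grasp_force: 59.3
```

Request:
carry_out([
  {"hand": 0.005,"delta_pos": [0,0,0.001],"spin": 0},
  {"hand": 0.005,"delta_pos": [0,0,0.002],"spin": 0},
  {"hand": 0.005,"delta_pos": [0,0,0.002],"spin": 0},
  {"hand": 0.005,"delta_pos": [0,0,0.002],"spin": 0},
])

```text
time_s: 9.0
tcp_pos: [0.5363, -0.1599, 0.1544]
ee_rot: [0.619, 0.786, 0.0, 0.001]
contact_force: [0.7, -3.6, 9.0]
finger_gap: 0.133
grasp_force: 60.5
```

The force rises at TCP z = 0.154, which is the predicted home height, so I'll release.

Request:
carry_out([
  {"hand": 0.04,"delta_pos": [0,0,-0.001],"spin": 0},
  {"hand": 0.04,"delta_pos": [0,0,-0.001],"spin": 0},
  {"hand": 0.04,"delta_pos": [0,0,-0.001],"spin": 0},
  {"hand": 0.04,"delta_pos": [0,0,-0.001],"spin": 0},
  {"hand": 0.04,"delta_pos": [0,0,-0.02],"spin": 0},
  {"hand": 0.04,"delta_pos": [0,0,-0.05],"spin": 0},
  {"hand": 0.04,"delta_pos": [0,0,-0.085],"spin": 0},
  {"hand": 0.04,"delta_pos": [0,0,-0.12],"spin": 0},
  {"hand": 0.0,"delta_pos": [0,0,-0.12],"spin": 0},
  {"hand": 0.0,"delta_pos": [0,0,-0.12],"spin": 0},
  {"hand": 0.0,"delta_pos": [0,0,-0.12],"spin": 0},
  {"hand": 0.0,"delta_pos": [0,0,-0.12],"spin": 0},
])

```text
time_s: 10.2
tcp_pos: [0.5354, -0.1593, 0.2717]
ee_rot: [0.619, 0.786, -0.0, -0.002]
contact_force: [0.2, -0.1, 0.1]
finger_gap: -0.001
grasp_force: 0.0
```

Run:
```python
from h import *
go([.5357,-.1585,.27],13.6)
w=env.grab_frame('wrist');save('w3',w);s=env.grab_frame('side');save('s3',s)
A=cv2.resize(w['frame'],(533,400));B=cv2.resize(s['frame'][80:380,170:370],(267,400))
cv2.imwrite('pics/m3.png',np.hstack([A,B])[:,:,::-1])
```

```text
t 10.2 tcp [ 0.5354 -0.1593  0.2717] yawY 13.58 F [ 0.2 -0.1  0.1] gap -0.0001 gf 0.0 
 delta [0.0007 0.0005 0.0017] spin -0.00039132729984832533
```

View pics/m3.png

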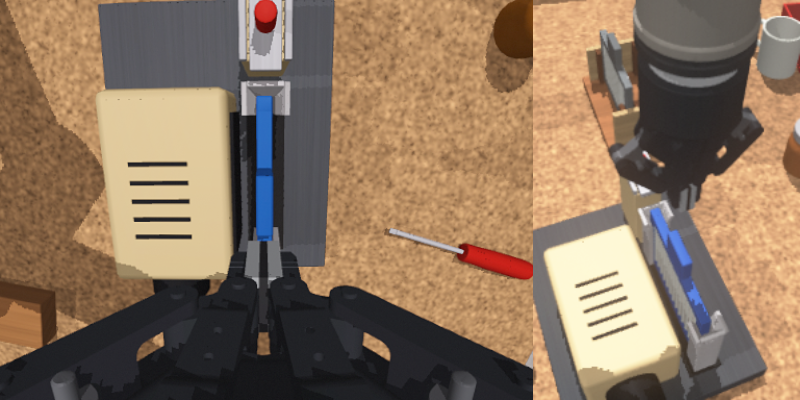

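The filter sits down between both guides with its tab centred, and the bolt is still drawn back with the knob at (265,15). Next I'll push the knob with shut fingers.

Request:
carry_out([
  {"hand": 0.0,"delta_pos": [0.04,0,0],"spin": 0},
  {"hand": 0.0,"delta_pos": [0.08,0,0],"spin": 0},
  {"hand": 0.0,"delta_pos": [0.12,0,0],"spin": 0},
  {"hand": 0.0,"delta_pos": [0.15,0.001,0],"spin": 0},
  {"hand": 0.0,"delta_pos": [0.161,0.001,0],"spin": 0},
  {"hand": 0.0,"delta_pos": [0.161,0.001,0.02],"spin": 0},
  {"hand": 0.0,"delta_pos": [0.161,0.001,0.05],"spin": 0},
  {"hand": 0.0,"delta_pos": [0.161,0.001,0.075],"spin": 0},
  {"hand": 0.0,"delta_pos": [0.161,0.001,0.09],"spin": 0},
  {"hand": 0.0,"delta_pos": [0.161,0.001,0.091],"spin": 0},
  {"hand": 0.0,"delta_pos": [0.161,0.001,0.091],"spin": 0},
])

```text
time_s: 11.4
tcp_pos: [0.4994, -0.0033, 0.1823]
ee_rot: [0.619, 0.786, -0.0, -0.0]
contact_force: [0.9, 0.3, 0.2]
finger_gap: -0.003
grasp_force: 0.0
```

Run:
```python
from h import *
th=np.radians(13.6);Y=np.array([-np.sin(th),np.cos(th)])
go([*(np.array([.5357,-.1585])+.086*Y),.180],13.6)
s=env.grab_frame('side');save('s4',s)
cv2.imwrite('pics/s4b.png',cv2.resize(s['frame'][130:280,180:330],(600,600))[:,:,::-1])
```

```text
t 11.4 tcp [ 0.4994 -0.0033  0.1823] yawY 13.55 F [0.9 0.3 0.2] gap -0.0002 gf 0.0 
 delta [-0.0734 -0.0012  0.0023] spin -0.0008262884705667606
```

View pics/s4b.png

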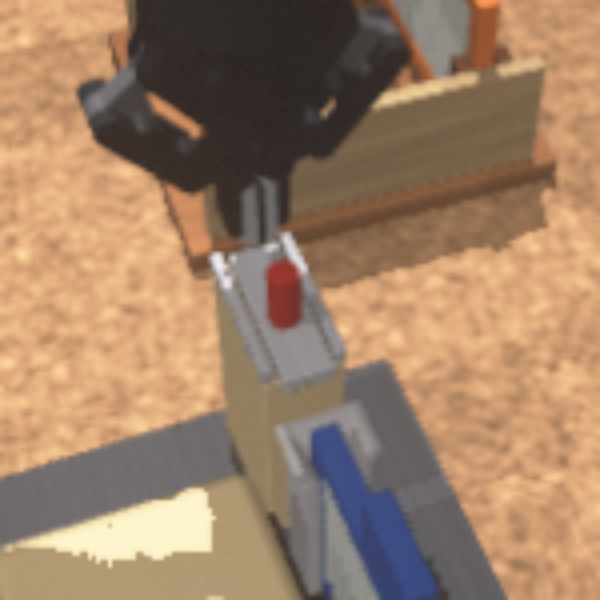

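The shut fingers (about 262,215) are behind the red knob (284,295), and the tongue's path to the slot is clear. Now the push.

Request:
carry_out([
  {"hand": 0.0,"delta_pos": [-0.006,-0.001,0.002],"spin": 0},
  {"hand": 0.0,"delta_pos": [-0.012,-0.001,0.002],"spin": 0},
  {"hand": 0.0,"delta_pos": [-0.018,-0.001,0.002],"spin": 0},
  {"hand": 0.0,"delta_pos": [-0.024,-0.001,0.002],"spin": 0},
  {"hand": 0.0,"delta_pos": [-0.03,-0.001,0.002],"spin": 0},
  {"hand": 0.0,"delta_pos": [-0.036,-0.001,0.002],"spin": 0},
  {"hand": 0.0,"delta_pos": [-0.042,-0.001,0.002],"spin": 0},
  {"hand": 0.0,"delta_pos": [-0.048,-0.001,0.002],"spin": 0},
  {"hand": 0.0,"delta_pos": [-0.054,-0.001,0.002],"spin": 0},
  {"hand": 0.0,"delta_pos": [-0.06,-0.001,0.002],"spin": 0},
  {"hand": 0.0,"delta_pos": [-0.064,-0.001,0.002],"spin": 0},
  {"hand": 0.0,"delta_pos": [-0.064,-0.001,0.002],"spin": 0},
])

```text
time_s: 12.65
tcp_pos: [0.5133, -0.066, 0.1802]
ee_rot: [0.619, 0.786, -0.0, 0.0]
contact_force: [0.0, -0.3, 0.5]
finger_gap: 0.0
grasp_force: 0.0
```

Request:
carry_out([
  {"hand": 0.0,"delta_pos": [-0.002,0,0],"spin": 0},
  {"hand": 0.0,"delta_pos": [-0.004,0,0],"spin": 0},
  {"hand": 0.0,"delta_pos": [-0.006,0,0],"spin": 0},
  {"hand": 0.0,"delta_pos": [-0.006,0,0],"spin": 0},
])

```text
time_s: 13.05
tcp_pos: [0.5145, -0.0712, 0.1801]
ee_rot: [0.619, 0.786, -0.0, -0.0]
contact_force: [-0.2, 0.2, -1.5]
finger_gap: 0.002
grasp_force: 0.2
```

Request:
carry_out([
  {"hand": 0.0,"delta_pos": [-0.0015,0,0],"spin": 0},
  {"hand": 0.0,"delta_pos": [-0.003,0,0],"spin": 0},
  {"hand": 0.0,"delta_pos": [-0.003,0,0],"spin": 0},
])

```text
time_s: 13.35
tcp_pos: [0.5153, -0.0741, 0.1802]
ee_rot: [0.619, 0.786, -0.0, -0.0]
contact_force: [-0.2, 0.4, -0.1]
finger_gap: 0.003
grasp_force: 0.4
```

Run:
```python
from h import *
s=env.grab_frame('side');save('s5',s)
g=np.array([.5357,-.1585]);th=np.radians(13.6);Y=np.array([-np.sin(th),np.cos(th)])
go([*(g+.086*Y),.180],13.6)
for n in('s3','s5'):
    f=dict(np.load(f'pics/{n}.npz'));m=mask(f,'red',(230,180,290,260));print(n,cv2.boundingRect(m))
print([proj(s,[*(g+y*Y),.182]).round(1) for y in(.068,.124)])
cv2.imwrite('pics/s5b.png',cv2.resize(s['frame'][130:280,180:330],(600,600))[:,:,::-1])
```

```text
t 13.4 tcp [ 0.5153 -0.0741  0.1802] yawY 13.57 F [-1.7  0.8  0.3] gap 0.0001 gf 0.4041042923927307 
 delta [-0.0008 -0.      0.0002] spin -0.00048779156354427934
s3 (0, 0, 0, 0)
s5 (259, 221, 8, 13)
[array([262.3, 222.9]), array([249.6, 195.5])]
```

View pics/s5b.png

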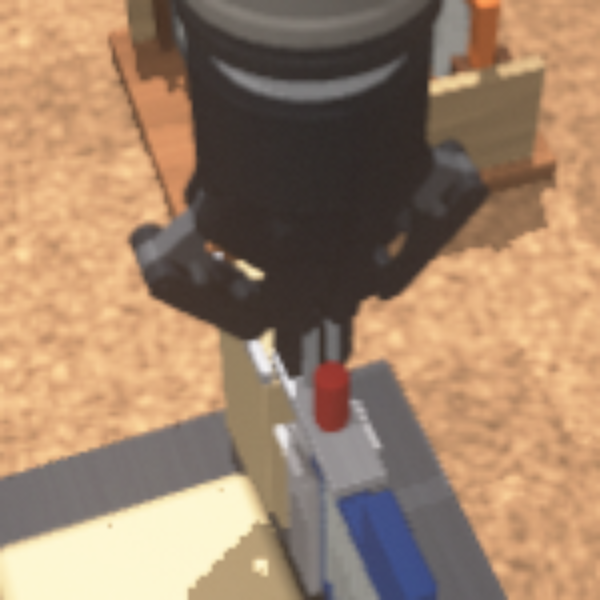

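The bolt's tongue is now over the shoulder, with the knob at (331,395), but no stop force has shown yet. I'll keep pushing in small steps.

Request:
carry_out([
  {"hand": 0.0,"delta_pos": [-0.001,0,0],"spin": 0},
  {"hand": 0.0,"delta_pos": [-0.002,0,0],"spin": 0},
  {"hand": 0.0,"delta_pos": [-0.002,0,0],"spin": 0},
  {"hand": 0.0,"delta_pos": [-0.002,0,0],"spin": 0},
])

```text
time_s: 13.8
tcp_pos: [0.5159, -0.076, 0.1803]
ee_rot: [0.619, 0.786, 0.0, 0.0]
contact_force: [-0.3, 0.9, -0.8]
finger_gap: -0.004
grasp_force: 0.4
```

Request:
carry_out([
  {"hand": 0.0,"delta_pos": [-0.001,0,0],"spin": 0},
  {"hand": 0.0,"delta_pos": [-0.002,0,0],"spin": 0},
  {"hand": 0.0,"delta_pos": [-0.002,0,0],"spin": 0},
  {"hand": 0.0,"delta_pos": [-0.002,0,0],"spin": 0},
])

```text
time_s: 14.2
tcp_pos: [0.5161, -0.0768, 0.1803]
ee_rot: [0.619, 0.786, 0.001, -0.001]
contact_force: [-0.6, 6.4, 0.9]
finger_gap: 0.001
grasp_force: 3.1
```

Request:
carry_out([
  {"hand": 0.0,"delta_pos": [-0.001,0,0],"spin": 0},
  {"hand": 0.0,"delta_pos": [-0.002,0,0],"spin": 0},
  {"hand": 0.0,"delta_pos": [-0.002,0,0],"spin": 0},
])

```text
time_s: 14.5
tcp_pos: [0.5161, -0.0771, 0.1803]
ee_rot: [0.618, 0.786, 0.002, -0.002]
contact_force: [-2.6, 13.2, 3.4]
finger_gap: -0.001
grasp_force: 6.7
```

The bolt is firmly on its stop: 13 N and no further travel. I'll back off, go up, and check.

Request:
carry_out([
  {"hand": 0.0,"delta_pos": [0.006,0,0],"spin": 0},
  {"hand": 0.0,"delta_pos": [0.025,0,0],"spin": 0},
  {"hand": 0.0,"delta_pos": [0.04,0,-0.01],"spin": 0},
  {"hand": 0.0,"delta_pos": [0.06,0,-0.05],"spin": 0},
  {"hand": 0.0,"delta_pos": [0.1,0,-0.09],"spin": 0},
  {"hand": 0.0,"delta_pos": [0.14,0,-0.12],"spin": 0},
  {"hand": 0.0,"delta_pos": [0.15,0,-0.12],"spin": 0},
  {"hand": 0.0,"delta_pos": [0.15,0,-0.12],"spin": 0},
])

```text
time_s: 15.3
tcp_pos: [0.4816, 0.0679, 0.3028]
ee_rot: [0.617, 0.787, 0.002, 0.002]
contact_force: [0.3, -0.4, -0.1]
finger_gap: -0.004
grasp_force: 0.0
```

Run:
```python
from h import *
t=env.grab_frame('top');s=env.grab_frame('side');save('s6',s)
A=cv2.resize(t['frame'][100:260,95:415],(800,400));B=cv2.resize(s['frame'][170:370,160:360],(400,400))
cv2.imwrite('pics/m6.png',np.hstack([cv2.resize(A,(500,250)),cv2.resize(B,(250,250))])[:,:,::-1])
m=mask(s,'red',(230,180,290,260));print(cv2.boundingRect(m)); o=env.get_obs();print(o['time_s'],o['contact_force'])
```

```text
(260, 223, 7, 13)
15.4 [ 0.1132143  -0.03836954  0.2609223 ]
```

View pics/m6.png

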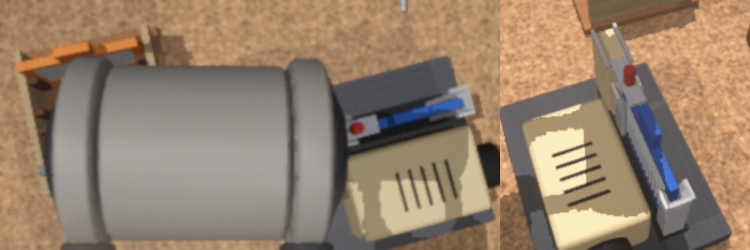

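The filter is home, with the bolt over its shoulder and the knob fully in at (629,75). The arm is clear of everything, so I'll hand the job in.

```bash
python3 -c "
from rig import env
print(env.close_job())"
```

```text
the job is handed in; nothing more can be done
None
```

The blue filter is fully home in the extractor, lowered under grip the whole way, and the keeper bolt is on its stop over the filter's shoulder; I didn't touch the other two cartridges, and the job is handed in (about 15 s of robot time, verdict not shown).

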